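# Make up two mould-repair kits

### The job

Make up the two kits from the steel parts on the toolmaker's bench: the long guide pillar, the flanged bush and the fluted insert go into the three-compartment tray, the locating ring and the short guide pillar into the two-compartment tray. One part to a compartment (any compartment of its tray), flat on the tray floor and the same way up as it stands now; set the parts down without dropping them. Leave the spare plain bush, the hand grinder and the white tub where they are.

Things in the scene. Friction and masses are not known exactly. Their poses are not given: they have to be found in the camera images.
- ring_mid (a point): Locating ring: flat plain steel ring lying flat, outside diameter 56 mm, hole 32 mm, 24 mm high, about 0.3 kg. Loose on the bench. Its point is on its axis, half-way up (12 mm above its underside); z is up along the axis.
- long_pillar_mid (a point): Long guide pillar: solid steel, standing on its collar, 75 mm high; collar (foot) 44 mm diameter and 12 mm high, plain shaft 22 mm diameter above it with a tapered top 6 mm high; about 0.32 kg. Loose. Its point is on its axis, half-way up (37.5 mm above its underside), in the shaft; z is up along the axis.
- short_pillar_mid (a point): Short guide pillar: same form but smaller, 48 mm high; collar (foot) 36 mm diameter and 10 mm high, shaft 16 mm diameter with a tapered top 6 mm high; about 0.13 kg. Loose. Its point is on its axis, half-way up (24 mm above its underside), in the shaft; z is up along the axis.
- flanged_bush_mid (a point): Flanged guide bush: steel sleeve standing on its flange, 44 mm high; flange (foot) 50 mm diameter and 10 mm high, barrel 32 mm outside diameter above it, bore 20 mm; about 0.22 kg. Loose. Its point is on its axis, half-way up (22 mm above its underside), in the barrel; z is up along the axis.
- insert_mid (a point): Fluted mould insert: rectangular steel block 60 mm (its x) by 32 mm (its y) by 26 mm high, with seven rounded ribs running across its top along y, standing 3 mm higher; about 0.38 kg. Loose; easily taken across the 32 mm width. Its point is at the middle of the block, 13 mm above its underside; z is up.
- plain_bush_mid (a point): Plain guide bush, a spare that stays in the stock: straight steel tube without flange standing on end, 36 mm outside diameter, bore 22 mm, 40 mm high. Loose. Its point is on its axis, half-way up (20 mm above its underside); z is up along the axis.
- tray3: Three-compartment kit tray, plain brown wood, fixed to the bench: 256 mm (its x) by 120 mm (its y). Floor 4 mm thick; lips and the two dividers are 4 mm thick and rise 10 mm above the floor (14 mm above the bench). Three equal compartments in a row along x, each 80 mm by 112 mm (y) inside, centres at x = -84, 0 and +84 mm, y = 0. Origin: centre of the underside, at bench height; z up.
- tray2: Two-compartment kit tray, same make, fixed to the bench: 172 mm (its x) by 120 mm (its y), floor 4 mm thick, lips and the one divider 4 mm thick rising 10 mm above the floor. Two compartments 80 mm by 112 mm inside, centres at x = -42 and +42 mm, y = 0. Origin: centre of the underside, at bench height; z up.
- grinder: Bystander: blue hand grinder, about 190 mm long (its x), 33 mm high, lying loose on the far part of the bench, near a big steel mould half 45 mm high. Origin: underside, near the middle of its length.
- tub: Bystander: closed white plastic tub, 72 mm diameter, 85 mm high, standing loose on the far part of the bench. Origin: centre of the underside.
There are look-alikes about, which are no part of the job. Leave any green, red or turquoise look-alike of the part that bears plain_bush_mid alone.

How it is judged:
By the outcome, as a careful person would: the job done as asked, in the order asked, and still so for the second after the job is handed in, with the robot touching nothing.
It also fails if it takes over 118 s, if anything falls off the work surface, if the arm or the gripper's body presses on something with over 40 N, if the wrist force passes 120 N, or if a joint passes its speed limit or range.

### The arm

A 6-joint arm with a two-finger parallel gripper is mounted at the origin on the work surface. World frame = base frame: x ahead of the robot, y to its left, z up, the work surface at z = 0. Lengths are in mm, angles in rad, forces in N, time in s.
With the tool pointing down it reaches from about 350 to 925 mm from the base axis. Payload 6.4 kg.
Tool frame: the origin (TCP) lies between the finger pads; the fingertips stand 8 mm ahead of it and the grasp point (between the pads) lies 11 mm behind it; z points along the fingers, y is the line along which they close (so a half turn about z gives the same grasp; the last joint's range is limited). The gripper opens to 85 mm and grips with 20 to 120 N. Pads are 22 mm wide; open, the fingers measure 114 mm over their backs; the gripper's body (76 mm by 85 mm) begins 54 mm behind the grasp point. The pads swing forward as they close: fully open they stand 13 mm farther back than shut.
Start: joints at [-1.364, 0.245, 1.558, -0, 1.339, -0.174], TCP at [241.587, -603.448, 239.29] pointing down, gripper open.
Joint ranges: [-3.13, 3.13], [-1.02, 2.26], [0.13, 2.54], [-0.95, 4.09], [0.21, 2.88], [-2.74, 2.74]. Speed limits (rad/s): [2.57, 2.57, 3.14, 3.14, 3.14, 3.14].

### API

Orientations are given as a rotation vector (axis times angle).
In Python, from rig import * gives the robot as it stands.
- The arm moves only by the tool step_arm, never from a script. Its argument "deltas" is a list of rows, each an object of numbers: "tx", "ty", "tz": the shift along the tool's x, y, z in m; "wx", "wy", "wz": the turn, a rotation vector about the tool's x, y, z in degrees. In form: [{"tx": .., "ty": .., "tz": .., "wx": .., "wy": .., "wz": ..}, ...]. A call has 1 to 8 rows; each row shifts and turns the commanded pose from where the row before left it, along the tool's axes as they then stand; what a row does not reach is not made up. A row lasts 1/10 s, in which the tool goes at most 50 mm and 8.59 degrees, less where a joint would pass 70% of its speed; a pose out of reach is approached as far as the arm can. A call is refused whole if a number of a shift passes 0.05 or a number of a turn 8.59, either way. A call with a gripper value outside its range is refused whole. "fingers" is the opening, from 0 (shut) to 1 (fully open), set as the call begins (left out, the last holds). The fingers move at their own pace and stop on an object; "grip_force" is the grip in N (left out, the last holds). Time passes only in rows, so rows that do not move let the fingers close. It gives the time, the measured TCP pose, the force, the opening and the grip force at its end, in the units of the state.
- sense(): the state, without advancing time (a new reading comes with each control period).
- snapshot(name): name is "side" or "top"; returns the picture (400x640x3 uint8, red, green, blue); there is no depth.
- get_calibration(name): a dict with "vfov" (degrees; the focal length in pixels is half the picture's height over the tangent of half this angle, whatever the lens; pixels are square), "cx", "cy" (the principal point, pixels), "dist_coeffs" ([k1, k2, p1, p2, k3] as OpenCV has them; the pictures are not rectified), "R" (3x3) and "t" (3): a world point X has camera coordinates R X + t. Camera axes: x right, y down, z forward; pixel columns grow to the right and rows downward; lengths in mm; the calibration is good to about 2 mm. A picture is of the moment at which its call begins. get_calibration takes no time and is no camera call.
- hand_in(): hands the job in; it is judged then, once.
Trained networks look in the newest picture that a camera, given by its name, has taken for a name from the list of things; names that differ only in an ending like _2 or _b are one class to them, and where a whole thing is asked for, a point or a joint stands for the part that bears it (a point fixed in the world has none). Each returns a list of dicts, best first, with "confidence" (0 to 1); they miss things now and then, are a little off and sometimes report something else, mostly with a low value. They report only what shows in the picture. A call takes as long as a camera call. They do not tell look-alikes from the thing itself.
- look_for(target, camera): "xyz" ([x, y, z] in mm, in the coordinates of the camera as it stood for that picture, good to about 4 mm: the middle of the surface that is visible of it).
- trace(target, camera): "region" (400x640 bool, what is visible of it).
The state is a dict: "clock": time; "qpos": joint angles; "joint_vel": joint speeds; "effort": joint torques, N m; "ee_pos": TCP position; "orientation": TCP orientation; "contact_force": force on the tool from outside, world axes, zero at the start; "ft_torque": the same for the moment, N m; "gripper_width": finger opening in mm; "grip_force": force on a finger pad.
Only numpy, scipy, OpenCV 4.12 (cv2) and the standard library are available. Lean on these libraries where they do the work, as an engineer would, in place of code of your own. Each camera call takes 0.05 s, during which the arm holds its last target. There are 200 camera calls.

## Working session

There is one attempt and no reset: what is moved stays moved. The work goes in short steps, Python scripts to look and compute and a tool call to move; the robot and the scene stay as the last step left them, time stands still between calls to the robot, and variables do not carry over. Pictures are saved under pics/ and viewed, at most 14 in all, crops included, and the job is handed in when it is done.

Besides the shell and the picture viewer there is one more tool, called after "Emit:" as name(argument=value, ...), one argument or row to a line, values as JSON. step_arm: Moves the arm, as the interface text tells. Its arguments: {"type":"object","properties":{"deltas":{"type":"array","items":{"type":"object","properties":{"tx":{"type":"number"},"ty":{"type":"number"},"tz":{"type":"number"},"wx":{"type":"number"},"wy":{"type":"number"},"wz":{"type":"number"}}}},"fingers":{"type":"number"},"grip_force":{"type":"number"}},"required":["deltas"]}

```bash
ls; mkdir -p pics; python3 - <<'E'
from rig import *
import cv2
for n in("top","side"):
    im=snapshot(n); cv2.imwrite(f"pics/{n}0.png",im[:,:,::-1]); 
    c=get_calibration(n); print(n,c)
print(sense())
E
```

```text
pics
top {'vfov': 47.28395125038383, 'cx': 320.9453120416718, 'cy': 198.737485929192, 'dist_coeffs': array([0.00653085, 0.        , 0.        , 0.        , 0.        ]), 'R': array([[-0.01487581, -0.99979377, -0.01382508],
       [-0.98144217,  0.01724363, -0.19098146],
       [ 0.19118047,  0.01072752, -0.98149628]]), 't': array([   9.08301545,  604.0716639 , 1115.85866369])}
side {'vfov': 42.08021741232425, 'cx': 316.7517383249153, 'cy': 211.4166599040109, 'dist_coeffs': array([-0.02199529,  0.        ,  0.        ,  0.        ,  0.        ]), 'R': array([[-0.9888077 , -0.1488293 , -0.01044837],
       [-0.09990179,  0.7124964 , -0.69452754],
       [ 0.11081047, -0.68571037, -0.71939024]]), 't': array([ 627.09934997,  108.13846239, 1071.74235209])}
{'clock': 0.1, 'qpos': array([-1.36410341e+00,  2.45726212e-01,  1.55887899e+00,  1.95374519e-05,
        1.33868446e+00, -1.74058152e-01]), 'joint_vel': array([-0.00023369, -0.0010922 , -0.00274605, -0.00095507,  0.00100983,
        0.00104285]), 'effort': array([-8.70964541e-04, -4.30671680e+01, -3.27128291e+01, -1.98873940e-04,
        2.82761932e-03,  1.90082041e-06]), 'ee_pos': array([ 241.48765478, -602.96405481,  238.30908098]), 'orientation': array([-3.08316917e+00, -5.94148133e-01,  1.36308523e-05]), 'contact_force': array([ 0.04193024, -0.26037365,  0.02433681]), 'ft_torque': array([-0.01822822, -0.00459002, -0.04542652]), 'grip_force': 0.0, 'gripper_width': 85.27041675016342}
```

View pics/top0.png

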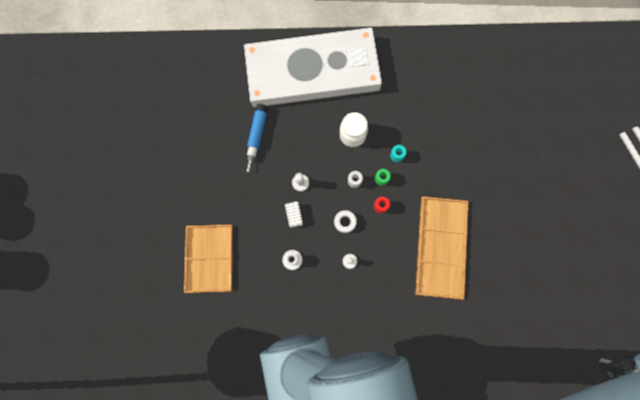

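View pics/side0.png

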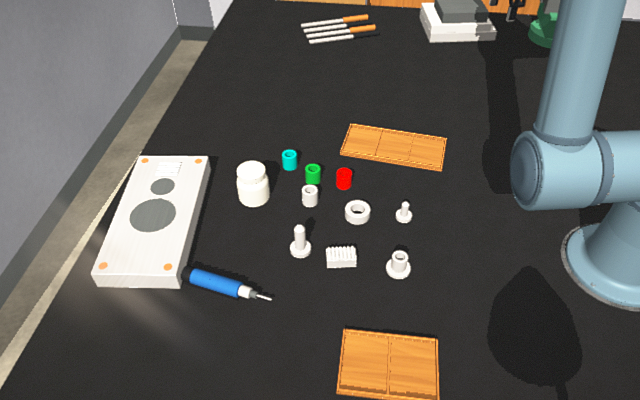

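```bash
cat > h.py <<'E'
from rig import *
import numpy as np, cv2
from scipy.optimize import minimize
CAM={n:get_calibration(n) for n in("top","side")}
def proj(P,n):
    c=CAM[n]; f=200/np.tan(np.radians(c["vfov"]/2))
    K=np.array([[f,0,c["cx"]],[0,f,c["cy"]],[0,0,1]])
    return cv2.projectPoints(np.asarray(P,float),cv2.Rodrigues(np.array(c["R"]))[0],np.array(c["t"],float),K,np.array(c["dist_coeffs"]))[0][:,0]
def cyl(r,z0,z1,r1=None):
    a=np.linspace(0,2*np.pi,40); r1=r if r1 is None else r1
    return np.vstack([np.c_[q*np.cos(a),q*np.sin(a),0*a+z] for q,z in((r,z0),(r1,z1))])
def box(x,y,z0,z1): return np.array([[i*x/2,j*y/2,k] for i in(-1,1) for j in(-1,1) for k in(z0,z1)])
M={"ring_mid":[cyl(28,0,24)],"long_pillar_mid":[cyl(22,0,12),cyl(11,12,69),cyl(11,69,75,8)],
"short_pillar_mid":[cyl(18,0,10),cyl(8,10,42),cyl(8,42,48,5)],"flanged_bush_mid":[cyl(25,0,10),cyl(16,10,44)],
"insert_mid":[box(60,32,0,28)],"plain_bush_mid":[cyl(18,0,40)],"tray3":[box(256,120,0,14)],"tray2":[box(172,120,0,14)]}
def render(name,p,n):
    x,y,w=p[:3]; z=p[3] if len(p)>3 else 0
    c,s=np.cos(w),np.sin(w); R=np.array([[c,-s,0],[s,c,0],[0,0,1]])
    im=np.zeros((1600,2560),np.uint8)
    for B in M[name]:
        u=proj(B@R.T+[x,y,z],n); h=cv2.convexHull(((u+.5)*4*16-8).astype(np.int32))
        cv2.fillConvexPoly(im,h,1,shift=4)
    return cv2.resize(im.astype(np.float32),(640,400),interpolation=cv2.INTER_AREA)
def mask(name,n,near=None,minc=.3):
    L=[d for d in trace(name,n) if d["confidence"]>minc]
    out=[]
    for d in L:
        m=d["region"].astype(np.uint8)
        cs,_=cv2.findContours(m,cv2.RETR_EXTERNAL,cv2.CHAIN_APPROX_NONE); m=cv2.drawContours(np.zeros_like(m),cs,-1,1,-1)
        out.append((d["confidence"],m,np.argwhere(m).mean(0)[::-1]))
    if near is not None and out: out.sort(key=lambda o:np.hypot(*(o[2]-near)))
    return out
def fit(name,masks,p0,z=0):
    yaw=len(p0)>2
    def cost(p):
        q=[p[0],p[1],p[2]/100 if yaw else 0,z]
        return sum(((render(name,q,n)-m)**2).sum() for n,m in masks.items())
    p=np.array(p0,float)
    if yaw:p[2]*=100
    S=np.vstack([p]+[p+e for e in np.eye(len(p))*8])
    r=minimize(cost,p,method="Nelder-Mead",options=dict(initial_simplex=S,xatol=.1,fatol=.1,maxiter=150))
    x=r.x.copy()
    if yaw:x[2]/=100
    return x,r.fun
E
cat > m1.py <<'E'
from h import *
snapshot("top");snapshot("side")
near={"long_pillar_mid":((301,181),(300,243)),"insert_mid":((293,214),(341,257)),"ring_mid":((345,221),(357,212)),"flanged_bush_mid":((292,259),(398,264)),"short_pillar_mid":((350,261),(404,212)),"tray2":((209,259),(388,364)),"tray3":((443,248),(394,147)),"plain_bush_mid":((355,179),(310,196))}
def unproj(uv,z,n="top"):
    c=CAM[n]; f=lambda q:proj([[q[0],q[1],z]],n)[0]-uv
    from scipy.optimize import fsolve
    return fsolve(f,[550,0])
for k,(a,b) in near.items():
    ms={}
    for n,q in(("top",a),("side",b)):
        L=mask(k,n,q)
        print(k,n,[(round(o[0],2),o[2].round().astype(int).tolist(),int(o[1].sum())) for o in L])
        if L and np.hypot(*(L[0][2]-q))<12: ms[n]=L[0][1]
    p=list(unproj(np.array(a),12))
    if k in("insert_mid","tray2","tray3"): p.append({"insert_mid":.1}.get(k,1.57))
    for sub in (ms,)+tuple({n:m} for n,m in ms.items()):
        x,f=fit(k,sub,p); print("  ",list(sub),x.round(3),round(float(f),1),[int(m.sum()) for m in sub.values()])
E
time python3 m1.py
```

```text
long_pillar_mid top [(0.79, [300, 181], 188), (0.42, [292, 259], 274)]
long_pillar_mid side [(0.56, [300, 243], 480)]
   ['top', 'side'] [661.92   56.455] 52.4 [188, 480]
   ['top'] [662.57   56.505] 35.2 [188]
   ['side'] [661.887  56.162] 16.6 [480]
insert_mid top [(0.6, [293, 214], 259)]
insert_mid side [(0.73, [341, 257], 638)]
   ['top', 'side'] [5.73197e+02 7.35200e+01 2.44000e-01] 59.5 [259, 638]
   ['top'] [5.72904e+02 7.35380e+01 2.66000e-01] 35.4 [259]
   ['side'] [5.73118e+02 7.36580e+01 2.38000e-01] 23.6 [638]
ring_mid top [(0.52, [344, 221], 359)]
ring_mid side [(0.59, [357, 212], 553)]
   ['top', 'side'] [551.793 -61.515] 26.0 [359, 553]
   ['top'] [551.554 -60.898] 15.1 [359]
   ['side'] [551.985 -61.831] 7.6 [553]
flanged_bush_mid top [(0.65, [292, 259], 255)]
flanged_bush_mid side [(0.82, [398, 265], 512), (0.71, [217, 284], 1356)]
   ['top', 'side'] [454.884  77.883] 75.2 [255, 512]
   ['top'] [454.879  78.373] 35.1 [255]
   ['side'] [454.878  77.983] 39.8 [512]
short_pillar_mid top [(0.43, [349, 261], 130)]
short_pillar_mid side [(0.57, [404, 213], 214)]
   ['top',
[... 405 characters left out ...]
3.9 [6449]
tray3 top [(0.87, [442, 247], 4521), (0.72, [208, 258], 3099)]
tray3 side [(0.57, [394, 147], 3352), (0.8, [388, 366], 6449)]
   ['top', 'side'] [ 482.088 -313.845    3.025] 216.9 [4521, 3352]
   ['top'] [ 482.417 -314.461    3.018] 137.1 [4521]
   ['side'] [ 482.091 -313.47     3.033] 66.1 [3352]
plain_bush_mid top [(0.54, [354, 178], 166), (0.57, [382, 176], 161), (0.44, [397, 153], 201)]
plain_bush_mid side [(0.83, [310, 196], 289), (0.61, [312, 174], 307), (0.65, [343, 178], 298), (0.64, [289, 159], 291)]
   ['top', 'side'] [664.555 -90.087] 58.6 [166, 289]
   ['top'] [664.474 -89.803] 18.6 [166]
   ['side'] [663.045 -90.576] 35.1 [289]
real	0m7.291s
user	0m8.717s
sys	0m1.655s
```

Candidates for the long pillar, by top pixel:
- (301,181): tall, solid shaft on a collar.
- (350,261): short pillar, smaller.
- (292,259): flanged bush, which has a bore.
- (355,179): plain bush, no collar.
- (382,176), (382,205) and (398,153): green, red and turquoise look-alikes.

I choose (301,181), which is (300,243) in the side view. I'll check it in a crop and refit tray2.

```bash
python3 - <<'E'
from h import *
im=snapshot("side"); cv2.imwrite("pics/crop1.png",cv2.resize(im[140:300,230:430,::-1],None,fx=4,fy=4,interpolation=cv2.INTER_CUBIC)[:600])
snapshot("top")
ms={n:mask("tray2",n,q)[0][1] for n,q in(("top",(208,258)),("side",(388,366)))}
for s in(ms,{"top":ms["top"]}): print(fit("tray2",s,[462,298,.017]))
E
```

```text
(array([4.62028431e+02, 2.98998828e+02, 9.33253527e-03]), np.float64(180.4609375))
(array([4.62053864e+02, 2.97864301e+02, 1.59667894e-02]), np.float64(51.51953125))
```

View pics/crop1.png

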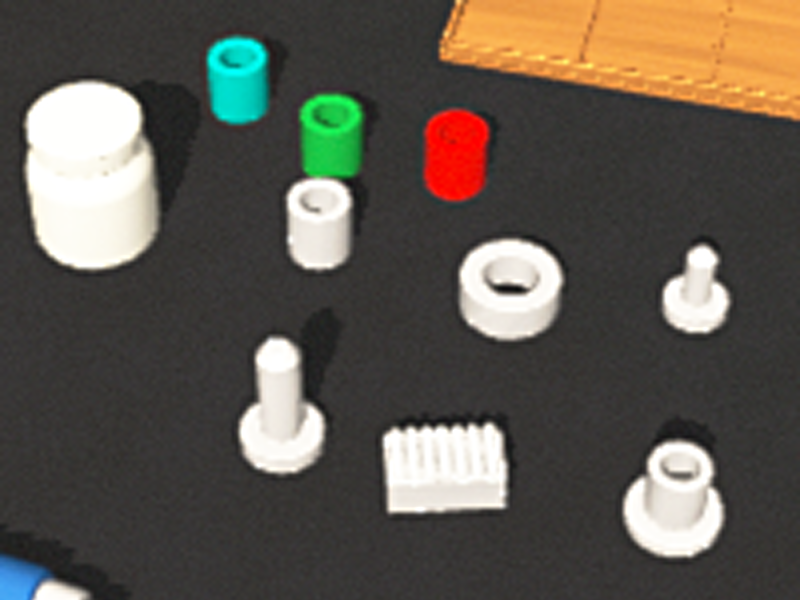

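Emit:
step_arm(
  deltas=[
    {"wz":7.27},
    {"wz":7.27},
    {"wz":7.27},
    {"tx":0.01,"ty":-0.016},
    {"tx":0.023,"ty":-0.037},
    {"tx":0.023,"ty":-0.037},
    {"tx":0.023,"ty":-0.037},
    {"tx":0.023,"ty":-0.037},
  ],
  fingers=0.65,
  grip_force=70,
)

```text
invalid input
```

The crop confirms the long pillar: a tall tapered shaft on a collar at crop (282,405), which is side (300,241). The spare plain bush is at crop (319,223) and the coloured tubes are behind it. The move call was refused, so I'll try it with full rows.

Emit:
step_arm(
  deltas=[
    {"tx":0,"ty":0,"tz":0,"wx":0,"wy":0,"wz":7.27},
    {"tx":0,"ty":0,"tz":0,"wx":0,"wy":0,"wz":7.27},
    {"tx":0,"ty":0,"tz":0,"wx":0,"wy":0,"wz":7.27},
    {"tx":0.01,"ty":-0.016,"tz":0,"wx":0,"wy":0,"wz":0},
    {"tx":0.023,"ty":-0.037,"tz":0,"wx":0,"wy":0,"wz":0},
    {"tx":0.023,"ty":-0.037,"tz":0,"wx":0,"wy":0,"wz":0},
    {"tx":0.023,"ty":-0.037,"tz":0,"wx":0,"wy":0,"wz":0},
    {"tx":0.023,"ty":-0.037,"tz":0,"wx":0,"wy":0,"wz":0},
  ],
  fingers=0.65,
  grip_force=70,
)

```text
clock: 2.0
ee_pos: [344.5, -437.0, 239.3]
orientation: [-3.141, -0.004, -0.0]
contact_force: [1.2, 0.3, -0.2]
gripper_width: 55.4
grip_force: 0.0
```

Emit:
step_arm(
  deltas=[
    {"tx":0.0245,"ty":-0.038,"tz":0,"wx":0,"wy":0,"wz":0},
    {"tx":0.0245,"ty":-0.038,"tz":0,"wx":0,"wy":0,"wz":0},
    {"tx":0.0245,"ty":-0.038,"tz":0,"wx":0,"wy":0,"wz":0},
    {"tx":0.0245,"ty":-0.038,"tz":0,"wx":0,"wy":0,"wz":0},
    {"tx":0.0245,"ty":-0.038,"tz":0,"wx":0,"wy":0,"wz":0},
    {"tx":0.0245,"ty":-0.038,"tz":0,"wx":0,"wy":0,"wz":0},
    {"tx":0.0245,"ty":-0.038,"tz":0,"wx":0,"wy":0,"wz":0},
    {"tx":0.0245,"ty":-0.038,"tz":0,"wx":0,"wy":0,"wz":0},
  ],
)

```text
clock: 2.8
ee_pos: [540.0, -132.7, 239.5]
orientation: [3.142, 0.005, 0.001]
contact_force: [1.0, -0.7, 0.4]
gripper_width: 55.5
grip_force: 0.0
```

Emit:
step_arm(
  deltas=[
    {"tx":0.0245,"ty":-0.038,"tz":0.01,"wx":0,"wy":0,"wz":0},
    {"tx":0.0245,"ty":-0.038,"tz":0.02,"wx":0,"wy":0,"wz":0},
    {"tx":0.0245,"ty":-0.038,"tz":0.025,"wx":0,"wy":0,"wz":0},
    {"tx":0.0245,"ty":-0.038,"tz":0.025,"wx":0,"wy":0,"wz":0},
    {"tx":0.0145,"ty":-0.024,"tz":0.02,"wx":0,"wy":0,"wz":0},
    {"tx":0.01,"ty":-0.014,"tz":0.01,"wx":0,"wy":0,"wz":0},
    {"tx":0,"ty":0,"tz":0,"wx":0,"wy":0,"wz":0},
    {"tx":0,"ty":0,"tz":0,"wx":0,"wy":0,"wz":0},
  ],
)

```text
clock: 3.6
ee_pos: [660.0, 52.6, 131.1]
orientation: [3.141, 0.004, -0.001]
contact_force: [0.4, -0.2, -0.0]
gripper_width: 55.4
grip_force: 0.0
```

Emit:
step_arm(
  deltas=[
    {"tx":0.002,"ty":-0.0035,"tz":0.01,"wx":0,"wy":0,"wz":0},
    {"tx":0,"ty":0,"tz":0.015,"wx":0,"wy":0,"wz":0},
    {"tx":0,"ty":0,"tz":0.01,"wx":0,"wy":0,"wz":0},
    {"tx":0,"ty":0,"tz":0,"wx":0,"wy":0,"wz":0},
  ],
)

```text
clock: 4.0
ee_pos: [660.5, 55.3, 93.0]
orientation: [-3.141, 0.001, 0.008]
contact_force: [-0.4, -0.3, -0.2]
gripper_width: 55.6
grip_force: 0.0
```

Emit:
step_arm(
  deltas=[
    {"tx":0.001,"ty":-0.001,"tz":0.015,"wx":0,"wy":0,"wz":0},
    {"tx":0,"ty":0,"tz":0.02,"wx":0,"wy":0,"wz":0},
    {"tx":0,"ty":0,"tz":0.018,"wx":0,"wy":0,"wz":0},
    {"tx":0,"ty":0,"tz":0.01,"wx":0,"wy":0,"wz":0},
    {"tx":0,"ty":0,"tz":0,"wx":0,"wy":0,"wz":0},
    {"tx":0,"ty":0,"tz":0,"wx":0,"wy":0,"wz":0},
  ],
)

```text
clock: 4.6
ee_pos: [663.7, 56.6, 33.0]
orientation: [-3.142, -0.0, -0.001]
contact_force: [-0.3, -0.1, 1.0]
gripper_width: 55.4
grip_force: 0.0
```

Emit:
step_arm(
  deltas=[
    {"tx":0,"ty":0,"tz":0,"wx":0,"wy":0,"wz":0},
    {"tx":0,"ty":0,"tz":0,"wx":0,"wy":0,"wz":0},
    {"tx":0,"ty":0,"tz":0,"wx":0,"wy":0,"wz":0},
    {"tx":0,"ty":0,"tz":0,"wx":0,"wy":0,"wz":0},
    {"tx":0,"ty":0,"tz":0,"wx":0,"wy":0,"wz":0},
    {"tx":0,"ty":0,"tz":0,"wx":0,"wy":0,"wz":0},
  ],
  fingers=0.0,
)

```text
clock: 5.2
ee_pos: [664.2, 56.6, 34.1]
orientation: [3.141, 0.0, 0.003]
contact_force: [-1.0, -0.2, 6.0]
gripper_width: 20.2
grip_force: 68.5
```

Emit:
step_arm(
  deltas=[
    {"tx":0,"ty":0,"tz":-0.01,"wx":0,"wy":0,"wz":0},
    {"tx":0,"ty":0,"tz":-0.02,"wx":0,"wy":0,"wz":0},
    {"tx":0,"ty":0,"tz":-0.03,"wx":0,"wy":0,"wz":0},
    {"tx":0,"ty":0,"tz":-0.03,"wx":0,"wy":0,"wz":0},
    {"tx":0,"ty":0,"tz":-0.02,"wx":0,"wy":0,"wz":0},
    {"tx":0,"ty":0,"tz":0,"wx":0,"wy":0,"wz":0},
    {"tx":0,"ty":0,"tz":0,"wx":0,"wy":0,"wz":0},
  ],
)

```text
clock: 5.9
ee_pos: [662.6, 56.8, 141.8]
orientation: [-3.141, -0.0, 0.003]
contact_force: [-0.0, -0.8, -4.3]
gripper_width: 20.3
grip_force: 68.6
```

Emit:
step_arm(
  deltas=[
    {"tx":-0.004,"ty":0.015,"tz":0,"wx":0,"wy":0,"wz":0},
    {"tx":-0.007,"ty":0.03,"tz":0,"wx":0,"wy":0,"wz":0},
    {"tx":-0.01,"ty":0.04,"tz":0,"wx":0,"wy":0,"wz":0},
    {"tx":-0.01,"ty":0.04,"tz":0,"wx":0,"wy":0,"wz":0},
    {"tx":-0.01,"ty":0.04,"tz":0,"wx":0,"wy":0,"wz":0},
    {"tx":-0.01,"ty":0.04,"tz":0,"wx":0,"wy":0,"wz":0},
    {"tx":-0.01,"ty":0.04,"tz":0,"wx":0,"wy":0,"wz":0},
    {"tx":-0.01,"ty":0.04,"tz":0,"wx":0,"wy":0,"wz":0},
  ],
)

```text
clock: 6.7
ee_pos: [590.1, -229.9, 140.5]
orientation: [-3.14, 0.001, 0.006]
contact_force: [1.2, -0.2, -2.9]
gripper_width: 20.3
grip_force: 68.8
```

Emit:
step_arm(
  deltas=[
    {"tx":-0.01,"ty":0.04,"tz":0,"wx":0,"wy":0,"wz":0},
    {"tx":-0.01,"ty":0.03,"tz":0,"wx":0,"wy":0,"wz":0},
    {"tx":-0.006,"ty":0.02,"tz":0.01,"wx":0,"wy":0,"wz":0},
    {"tx":0,"ty":0.006,"tz":0.02,"wx":0,"wy":0,"wz":0},
    {"tx":0,"ty":0,"tz":0.02,"wx":0,"wy":0,"wz":0},
    {"tx":0,"ty":0,"tz":0.02,"wx":0,"wy":0,"wz":0},
    {"tx":0,"ty":0,"tz":0.01,"wx":0,"wy":0,"wz":0},
    {"tx":0,"ty":0,"tz":0,"wx":0,"wy":0,"wz":0},
  ],
)

```text
clock: 7.5
ee_pos: [564.2, -323.2, 59.5]
orientation: [-3.138, 0.0, 0.008]
contact_force: [-0.4, 0.8, -3.4]
gripper_width: 20.5
grip_force: 68.8
```

Emit:
step_arm(
  deltas=[
    {"tx":0,"ty":0,"tz":0.01,"wx":0,"wy":0,"wz":0},
    {"tx":0,"ty":0,"tz":0.006,"wx":0,"wy":0,"wz":0},
    {"tx":0,"ty":0,"tz":0.001,"wx":0,"wy":0,"wz":0},
    {"tx":0,"ty":0,"tz":0,"wx":0,"wy":0,"wz":0},
    {"tx":0,"ty":0,"tz":0.001,"wx":0,"wy":0,"wz":0},
    {"tx":0,"ty":0,"tz":0.001,"wx":0,"wy":0,"wz":0},
    {"tx":0,"ty":0,"tz":0,"wx":0,"wy":0,"wz":0},
  ],
)

```text
clock: 8.2
ee_pos: [566.5, -324.4, 44.0]
orientation: [3.141, 0.0, 0.0]
contact_force: [-0.4, -0.4, -2.8]
gripper_width: 20.0
grip_force: 68.9
```

Emit:
step_arm(
  deltas=[
    {"tx":0,"ty":0,"tz":0.002,"wx":0,"wy":0,"wz":0},
    {"tx":0,"ty":0,"tz":0.001,"wx":0,"wy":0,"wz":0},
    {"tx":0,"ty":0,"tz":0.001,"wx":0,"wy":0,"wz":0},
    {"tx":0,"ty":0,"tz":0,"wx":0,"wy":0,"wz":0},
  ],
)

```text
clock: 8.6
ee_pos: [566.3, -324.3, 39.6]
orientation: [-3.141, -0.0, 0.001]
contact_force: [-0.5, -0.7, -3.0]
gripper_width: 20.3
grip_force: 68.9
```

Emit:
step_arm(
  deltas=[
    {"tx":0,"ty":0,"tz":0.001,"wx":0,"wy":0,"wz":0},
    {"tx":0,"ty":0,"tz":0,"wx":0,"wy":0,"wz":0},
  ],
)

```text
clock: 8.8
ee_pos: [566.4, -324.3, 38.8]
orientation: [-3.141, -0.0, 0.0]
contact_force: [0.3, -0.3, -2.5]
gripper_width: 20.5
grip_force: 68.9
```

Emit:
step_arm(
  deltas=[
    {"tx":0,"ty":0,"tz":0.001,"wx":0,"wy":0,"wz":0},
    {"tx":0,"ty":0,"tz":0,"wx":0,"wy":0,"wz":0},
  ],
)

```text
clock: 9.0
ee_pos: [566.6, -324.5, 38.1]
orientation: [3.141, 0.0, 0.0]
contact_force: [0.0, 0.6, -1.7]
gripper_width: 20.3
grip_force: 68.9
```

Emit:
step_arm(
  deltas=[
    {"tx":0,"ty":0,"tz":0.001,"wx":0,"wy":0,"wz":0},
    {"tx":0,"ty":0,"tz":0,"wx":0,"wy":0,"wz":0},
  ],
)

```text
clock: 9.2
ee_pos: [566.7, -324.5, 38.1]
orientation: [3.142, 0.0, -0.0]
contact_force: [-3.0, 1.4, 4.9]
gripper_width: 20.3
grip_force: 69.7
```

Emit:
step_arm(
  deltas=[
    {"tx":0,"ty":0,"tz":0,"wx":0,"wy":0,"wz":0},
    {"tx":0,"ty":0,"tz":0,"wx":0,"wy":0,"wz":0},
    {"tx":0,"ty":0,"tz":0,"wx":0,"wy":0,"wz":0},
    {"tx":0,"ty":0,"tz":-0.01,"wx":0,"wy":0,"wz":0},
    {"tx":0,"ty":0,"tz":-0.02,"wx":0,"wy":0,"wz":0},
    {"tx":0,"ty":0,"tz":-0.03,"wx":0,"wy":0,"wz":0},
    {"tx":0,"ty":0,"tz":-0.02,"wx":0,"wy":0,"wz":0},
    {"tx":0,"ty":0,"tz":-0.01,"wx":0,"wy":0,"wz":0},
  ],
  fingers=0.65,
)

```text
clock: 10.0
ee_pos: [567.7, -325.3, 130.3]
orientation: [3.139, 0.0, 0.006]
contact_force: [0.0, -0.5, -0.5]
gripper_width: 55.7
grip_force: 0.0
```

Emit:
step_arm(
  deltas=[
    {"tx":-0.008,"ty":-0.03,"tz":0,"wx":0,"wy":0,"wz":0},
    {"tx":-0.012,"ty":-0.043,"tz":0,"wx":0,"wy":0,"wz":0},
    {"tx":-0.012,"ty":-0.043,"tz":0,"wx":0,"wy":0,"wz":0},
    {"tx":-0.012,"ty":-0.043,"tz":0,"wx":0,"wy":0,"wz":0},
    {"tx":-0.012,"ty":-0.043,"tz":0,"wx":0,"wy":0,"wz":0},
    {"tx":-0.012,"ty":-0.043,"tz":0,"wx":0,"wy":0,"wz":0},
    {"tx":-0.012,"ty":-0.043,"tz":0,"wx":0,"wy":0,"wz":0},
    {"tx":-0.012,"ty":-0.043,"tz":0,"wx":0,"wy":0,"wz":0},
  ],
)

```text
clock: 10.8
ee_pos: [473.4, 8.2, 126.8]
orientation: [-3.141, 0.001, 0.0]
contact_force: [0.1, 0.2, -0.9]
gripper_width: 55.7
grip_force: 0.0
```

Emit:
step_arm(
  deltas=[
    {"tx":-0.012,"ty":-0.042,"tz":0.01,"wx":0,"wy":0,"wz":0},
    {"tx":-0.008,"ty":-0.029,"tz":0.02,"wx":0,"wy":0,"wz":0},
    {"tx":0,"ty":0,"tz":0.02,"wx":0,"wy":0,"wz":0},
    {"tx":0,"ty":0,"tz":0.01,"wx":0,"wy":0,"wz":0},
    {"tx":0,"ty":0,"tz":0,"wx":0,"wy":0,"wz":0},
    {"tx":0,"ty":0,"tz":0,"wx":0,"wy":0,"wz":0},
  ],
)

```text
clock: 11.4
ee_pos: [455.0, 77.1, 67.4]
orientation: [3.142, -0.001, 0.001]
contact_force: [0.5, -0.5, 0.3]
gripper_width: 55.4
grip_force: 0.0
```

Emit:
step_arm(
  deltas=[
    {"tx":0,"ty":-0.001,"tz":0.015,"wx":0,"wy":0,"wz":0},
    {"tx":0,"ty":0,"tz":0.018,"wx":0,"wy":0,"wz":0},
    {"tx":0,"ty":0,"tz":0.01,"wx":0,"wy":0,"wz":0},
    {"tx":0,"ty":0,"tz":0,"wx":0,"wy":0,"wz":0},
    {"tx":0,"ty":0,"tz":0,"wx":0,"wy":0,"wz":0},
  ],
)

```text
clock: 11.9
ee_pos: [455.1, 78.3, 24.6]
orientation: [3.142, -0.001, 0.002]
contact_force: [-0.1, -0.3, -0.4]
gripper_width: 55.3
grip_force: 0.0
```

Emit:
step_arm(
  deltas=[
    {"tx":0,"ty":0,"tz":0,"wx":0,"wy":0,"wz":0},
    {"tx":0,"ty":0,"tz":0,"wx":0,"wy":0,"wz":0},
    {"tx":0,"ty":0,"tz":0,"wx":0,"wy":0,"wz":0},
    {"tx":0,"ty":0,"tz":0,"wx":0,"wy":0,"wz":0},
    {"tx":0,"ty":0,"tz":0,"wx":0,"wy":0,"wz":0},
  ],
  fingers=0.0,
)

```text
clock: 12.4
ee_pos: [455.4, 78.6, 25.2]
orientation: [3.141, 0.0, 0.003]
contact_force: [-1.8, 0.4, 5.5]
gripper_width: 30.0
grip_force: 69.4
```

Emit:
step_arm(
  deltas=[
    {"tx":0,"ty":0,"tz":-0.01,"wx":0,"wy":0,"wz":0},
    {"tx":0,"ty":0,"tz":-0.02,"wx":0,"wy":0,"wz":0},
    {"tx":0,"ty":0,"tz":-0.03,"wx":0,"wy":0,"wz":0},
    {"tx":0,"ty":0,"tz":-0.03,"wx":0,"wy":0,"wz":0},
    {"tx":0,"ty":0,"tz":-0.01,"wx":0,"wy":0,"wz":0},
    {"tx":0,"ty":0,"tz":0,"wx":0,"wy":0,"wz":0},
    {"tx":0,"ty":0,"tz":0,"wx":0,"wy":0,"wz":0},
  ],
)

```text
clock: 13.1
ee_pos: [453.5, 78.7, 122.8]
orientation: [-3.141, -0.0, 0.003]
contact_force: [-0.1, -0.2, -2.2]
gripper_width: 29.4
grip_force: 69.5
```

Emit:
step_arm(
  deltas=[
    {"tx":0.001,"ty":0.015,"tz":0,"wx":0,"wy":0,"wz":0},
    {"tx":0.002,"ty":0.03,"tz":0,"wx":0,"wy":0,"wz":0},
    {"tx":0.003,"ty":0.04,"tz":0,"wx":0,"wy":0,"wz":0},
    {"tx":0.003,"ty":0.04,"tz":0,"wx":0,"wy":0,"wz":0},
    {"tx":0.003,"ty":0.04,"tz":0,"wx":0,"wy":0,"wz":0},
    {"tx":0.003,"ty":0.04,"tz":0,"wx":0,"wy":0,"wz":0},
    {"tx":0.003,"ty":0.04,"tz":0,"wx":0,"wy":0,"wz":0},
    {"tx":0.003,"ty":0.04,"tz":0,"wx":0,"wy":0,"wz":0},
  ],
)

```text
clock: 13.9
ee_pos: [474.1, -207.2, 121.5]
orientation: [-3.139, 0.0, 0.005]
contact_force: [-0.8, -0.2, -1.7]
gripper_width: 29.8
grip_force: 69.6
```

Emit:
step_arm(
  deltas=[
    {"tx":0.003,"ty":0.04,"tz":0,"wx":0,"wy":0,"wz":0},
    {"tx":0.002,"ty":0.035,"tz":0,"wx":0,"wy":0,"wz":0},
    {"tx":0.001,"ty":0.022,"tz":0.01,"wx":0,"wy":0,"wz":0},
    {"tx":0.001,"ty":0.01,"tz":0.02,"wx":0,"wy":0,"wz":0},
    {"tx":0,"ty":0,"tz":0.02,"wx":0,"wy":0,"wz":0},
    {"tx":0,"ty":0,"tz":0.015,"wx":0,"wy":0,"wz":0},
    {"tx":0,"ty":0,"tz":0.005,"wx":0,"wy":0,"wz":0},
    {"tx":0,"ty":0,"tz":0,"wx":0,"wy":0,"wz":0},
  ],
)

```text
clock: 14.7
ee_pos: [481.7, -312.3, 52.3]
orientation: [-3.139, -0.001, 0.004]
contact_force: [1.7, 0.3, -1.7]
gripper_width: 30.1
grip_force: 69.6
```

Emit:
step_arm(
  deltas=[
    {"tx":0,"ty":0.001,"tz":0.01,"wx":0,"wy":0,"wz":0},
    {"tx":0,"ty":0,"tz":0.008,"wx":0,"wy":0,"wz":0},
    {"tx":0,"ty":0,"tz":0.002,"wx":0,"wy":0,"wz":0},
    {"tx":0,"ty":0,"tz":0.001,"wx":0,"wy":0,"wz":0},
    {"tx":0,"ty":0,"tz":0,"wx":0,"wy":0,"wz":0},
    {"tx":0,"ty":0,"tz":0,"wx":0,"wy":0,"wz":0},
  ],
)

```text
clock: 15.3
ee_pos: [482.7, -314.6, 33.3]
orientation: [3.141, 0.0, 0.001]
contact_force: [0.5, -1.0, -2.0]
gripper_width: 29.9
grip_force: 69.6
```

Emit:
step_arm(
  deltas=[
    {"tx":0,"ty":0,"tz":0.002,"wx":0,"wy":0,"wz":0},
    {"tx":0,"ty":0,"tz":0.001,"wx":0,"wy":0,"wz":0},
    {"tx":0,"ty":0,"tz":0,"wx":0,"wy":0,"wz":0},
  ],
)

```text
clock: 15.6
ee_pos: [482.4, -314.3, 29.7]
orientation: [-3.141, -0.0, 0.0]
contact_force: [-0.1, -0.5, -1.5]
gripper_width: 30.1
grip_force: 69.6
```

Emit:
step_arm(
  deltas=[
    {"tx":0,"ty":0,"tz":0.001,"wx":0,"wy":0,"wz":0},
    {"tx":0,"ty":0,"tz":0,"wx":0,"wy":0,"wz":0},
  ],
)

```text
clock: 15.8
ee_pos: [482.5, -314.5, 29.2]
orientation: [3.142, 0.0, -0.0]
contact_force: [-1.2, 1.2, 1.3]
gripper_width: 29.8
grip_force: 69.9
```

Emit:
step_arm(
  deltas=[
    {"tx":0,"ty":0,"tz":0.001,"wx":0,"wy":0,"wz":0},
    {"tx":0,"ty":0,"tz":0,"wx":0,"wy":0,"wz":0},
  ],
)

```text
clock: 16.0
ee_pos: [482.5, -314.5, 29.2]
orientation: [-3.141, -0.001, 0.001]
contact_force: [-4.5, 3.2, 9.3]
gripper_width: 29.6
grip_force: 70.9
```

Emit:
step_arm(
  deltas=[
    {"tx":0,"ty":0,"tz":0,"wx":0,"wy":0,"wz":0},
    {"tx":0,"ty":0,"tz":0,"wx":0,"wy":0,"wz":0},
    {"tx":0,"ty":0,"tz":0,"wx":0,"wy":0,"wz":0},
    {"tx":0,"ty":0,"tz":-0.01,"wx":0,"wy":0,"wz":0},
    {"tx":0,"ty":0,"tz":-0.02,"wx":0,"wy":0,"wz":0},
    {"tx":0,"ty":0,"tz":-0.03,"wx":0,"wy":0,"wz":0},
    {"tx":0,"ty":0,"tz":-0.03,"wx":0,"wy":0,"wz":0},
    {"tx":0,"ty":0,"tz":-0.01,"wx":0,"wy":0,"wz":0},
  ],
  fingers=0.65,
  grip_force=80,
)

```text
clock: 16.8
ee_pos: [484.2, -315.9, 132.1]
orientation: [3.137, 0.0, 0.008]
contact_force: [0.2, -0.4, 0.8]
gripper_width: 55.9
grip_force: 0.0
```

Emit:
step_arm(
  deltas=[
    {"tx":0.007,"ty":-0.03,"tz":0,"wx":0,"wy":0,"wz":0},
    {"tx":0.01,"ty":-0.043,"tz":0,"wx":0,"wy":0,"wz":0},
    {"tx":0.01,"ty":-0.043,"tz":0,"wx":0,"wy":0,"wz":0},
    {"tx":0.01,"ty":-0.043,"tz":0,"wx":0,"wy":0,"wz":0},
    {"tx":0.01,"ty":-0.043,"tz":0,"wx":0,"wy":0,"wz":0},
    {"tx":0.01,"ty":-0.043,"tz":0,"wx":0,"wy":0,"wz":0},
    {"tx":0.01,"ty":-0.043,"tz":0,"wx":0,"wy":0,"wz":0},
    {"tx":0.01,"ty":-0.043,"tz":0,"wx":0,"wy":0,"wz":0},
  ],
)

```text
clock: 17.6
ee_pos: [559.2, 18.5, 127.4]
orientation: [-3.141, -0.0, 0.001]
contact_force: [0.7, -0.1, 0.7]
gripper_width: 55.6
grip_force: 0.0
```

Emit:
step_arm(
  deltas=[
    {"tx":0.009,"ty":-0.035,"tz":0,"wx":0,"wy":0,"wz":0},
    {"tx":0.005,"ty":-0.022,"tz":0,"wx":0,"wy":0,"wz":0},
    {"tx":0,"ty":0,"tz":0.02,"wx":0,"wy":0,"wz":-6.95},
    {"tx":0,"ty":0,"tz":0.03,"wx":0,"wy":0,"wz":-6.95},
    {"tx":0,"ty":0,"tz":0.02,"wx":0,"wy":0,"wz":0},
    {"tx":0,"ty":0,"tz":0,"wx":0,"wy":0,"wz":0},
    {"tx":0,"ty":0,"tz":0,"wx":0,"wy":0,"wz":0},
  ],
)

```text
clock: 18.3
ee_pos: [573.2, 73.6, 57.8]
orientation: [-3.118, -0.38, 0.001]
contact_force: [0.5, 1.2, -0.2]
gripper_width: 55.6
grip_force: 0.0
```

Emit:
step_arm(
  deltas=[
    {"tx":0,"ty":0,"tz":0.015,"wx":0,"wy":0,"wz":0},
    {"tx":0,"ty":0,"tz":0.015,"wx":0,"wy":0,"wz":0},
    {"tx":0,"ty":0,"tz":0.01,"wx":0,"wy":0,"wz":0},
    {"tx":0,"ty":0,"tz":0.006,"wx":0,"wy":0,"wz":0},
    {"tx":0,"ty":0,"tz":0,"wx":0,"wy":0,"wz":0},
    {"tx":0,"ty":0,"tz":0,"wx":0,"wy":0,"wz":0},
  ],
)

```text
clock: 18.9
ee_pos: [573.6, 73.7, 12.0]
orientation: [3.118, 0.38, 0.0]
contact_force: [-0.7, 0.5, 0.2]
gripper_width: 55.5
grip_force: 0.0
```

Emit:
step_arm(
  deltas=[
    {"tx":0,"ty":0,"tz":0,"wx":0,"wy":0,"wz":0},
    {"tx":0,"ty":0,"tz":0,"wx":0,"wy":0,"wz":0},
    {"tx":0,"ty":0,"tz":0,"wx":0,"wy":0,"wz":0},
    {"tx":0,"ty":0,"tz":0,"wx":0,"wy":0,"wz":0},
    {"tx":0,"ty":0,"tz":0,"wx":0,"wy":0,"wz":0},
  ],
  fingers=0.0,
)

```text
clock: 19.4
ee_pos: [574.3, 73.7, 13.0]
orientation: [3.118, 0.38, 0.003]
contact_force: [-0.3, 0.7, 5.7]
gripper_width: 30.6
grip_force: 79.5
```

Emit:
step_arm(
  deltas=[
    {"tx":0,"ty":0,"tz":-0.01,"wx":0,"wy":0,"wz":0},
    {"tx":0,"ty":0,"tz":-0.02,"wx":0,"wy":0,"wz":0},
    {"tx":0,"ty":0,"tz":-0.03,"wx":0,"wy":0,"wz":0},
    {"tx":0,"ty":0,"tz":-0.03,"wx":0,"wy":0,"wz":3.95},
    {"tx":0,"ty":0,"tz":-0.01,"wx":0,"wy":0,"wz":5},
    {"tx":0,"ty":0,"tz":0,"wx":0,"wy":0,"wz":4.95},
    {"tx":0,"ty":0,"tz":0,"wx":0,"wy":0,"wz":0},
    {"tx":0,"ty":0,"tz":0,"wx":0,"wy":0,"wz":0},
  ],
)

```text
clock: 20.2
ee_pos: [572.5, 73.7, 111.1]
orientation: [-3.142, -0.003, 0.003]
contact_force: [-0.0, 0.0, -3.9]
gripper_width: 30.4
grip_force: 78.7
```

Emit:
step_arm(
  deltas=[
    {"tx":-0.007,"ty":0.015,"tz":0,"wx":0,"wy":0,"wz":0},
    {"tx":-0.014,"ty":0.03,"tz":0,"wx":0,"wy":0,"wz":0},
    {"tx":-0.017,"ty":0.0375,"tz":0,"wx":0,"wy":0,"wz":0},
    {"tx":-0.017,"ty":0.0375,"tz":0,"wx":0,"wy":0,"wz":0},
    {"tx":-0.017,"ty":0.0375,"tz":0,"wx":0,"wy":0,"wz":0},
    {"tx":-0.017,"ty":0.0375,"tz":0,"wx":0,"wy":0,"wz":0},
    {"tx":-0.017,"ty":0.0375,"tz":0,"wx":0,"wy":0,"wz":0},
    {"tx":-0.017,"ty":0.0375,"tz":0,"wx":0,"wy":0,"wz":0},
  ],
)

```text
clock: 21.0
ee_pos: [448.6, -197.9, 111.5]
orientation: [-3.141, -0.001, 0.001]
contact_force: [-0.2, -0.9, -4.2]
gripper_width: 30.5
grip_force: 79.0
```

Emit:
step_arm(
  deltas=[
    {"tx":-0.017,"ty":0.0375,"tz":0,"wx":0,"wy":0,"wz":0},
    {"tx":-0.017,"ty":0.0375,"tz":0,"wx":0,"wy":0,"wz":0},
    {"tx":-0.01,"ty":0.022,"tz":0,"wx":0,"wy":0,"wz":0},
    {"tx":-0.006,"ty":0.011,"tz":0.01,"wx":0,"wy":0,"wz":0},
    {"tx":0,"ty":0,"tz":0.02,"wx":0,"wy":0,"wz":3.35},
    {"tx":0,"ty":0,"tz":0.02,"wx":0,"wy":0,"wz":3.35},
    {"tx":0,"ty":0,"tz":0.01,"wx":0,"wy":0,"wz":0},
    {"tx":0,"ty":0,"tz":0,"wx":0,"wy":0,"wz":0},
  ],
)

```text
clock: 21.8
ee_pos: [399.2, -302.5, 49.6]
orientation: [-3.133, 0.18, 0.005]
contact_force: [-1.1, -0.2, -3.2]
gripper_width: 30.3
grip_force: 79.0
```

Emit:
step_arm(
  deltas=[
    {"tx":0.001,"ty":0.001,"tz":0.012,"wx":0,"wy":0,"wz":0},
    {"tx":0,"ty":0,"tz":0.011,"wx":0,"wy":0,"wz":0},
    {"tx":0,"ty":0,"tz":0.005,"wx":0,"wy":0,"wz":0},
    {"tx":0,"ty":0,"tz":0,"wx":0,"wy":0,"wz":0},
    {"tx":0,"ty":0,"tz":0,"wx":0,"wy":0,"wz":0},
  ],
)

```text
clock: 22.3
ee_pos: [401.5, -305.6, 24.0]
orientation: [3.136, -0.183, 0.0]
contact_force: [0.0, 0.7, -3.2]
gripper_width: 30.6
grip_force: 79.2
```

Emit:
step_arm(
  deltas=[
    {"tx":-0.001,"ty":-0.001,"tz":0.003,"wx":0,"wy":0,"wz":0},
    {"tx":0,"ty":0,"tz":0.001,"wx":0,"wy":0,"wz":0},
    {"tx":0,"ty":0,"tz":0.001,"wx":0,"wy":0,"wz":0},
    {"tx":0,"ty":0,"tz":0,"wx":0,"wy":0,"wz":0},
  ],
)

```text
clock: 22.7
ee_pos: [400.4, -304.3, 18.9]
orientation: [-3.136, 0.183, 0.0]
contact_force: [-0.9, 0.2, -3.1]
gripper_width: 30.7
grip_force: 79.2
```

Emit:
step_arm(
  deltas=[
    {"tx":0,"ty":0,"tz":0.001,"wx":0,"wy":0,"wz":0},
    {"tx":0,"ty":0,"tz":0,"wx":0,"wy":0,"wz":0},
  ],
)

```text
clock: 22.9
ee_pos: [400.4, -304.3, 17.8]
orientation: [-3.136, 0.183, 0.0]
contact_force: [-0.1, 0.2, -4.2]
gripper_width: 30.5
grip_force: 79.2
```

Emit:
step_arm(
  deltas=[
    {"tx":0,"ty":0,"tz":0.001,"wx":0,"wy":0,"wz":0},
    {"tx":0,"ty":0,"tz":0,"wx":0,"wy":0,"wz":0},
  ],
)

```text
clock: 23.1
ee_pos: [400.6, -304.5, 17.0]
orientation: [3.136, -0.183, 0.0]
contact_force: [0.1, 0.8, -2.1]
gripper_width: 30.7
grip_force: 79.2
```

Emit:
step_arm(
  deltas=[
    {"tx":0,"ty":0,"tz":0.0005,"wx":0,"wy":0,"wz":0},
    {"tx":0,"ty":0,"tz":0,"wx":0,"wy":0,"wz":0},
  ],
)

```text
clock: 23.3
ee_pos: [400.6, -304.5, 17.0]
orientation: [-3.136, 0.183, 0.0]
contact_force: [-3.1, 1.5, 5.0]
gripper_width: 30.4
grip_force: 80.1
```

Emit:
step_arm(
  deltas=[
    {"tx":0,"ty":0,"tz":0,"wx":0,"wy":0,"wz":0},
    {"tx":0,"ty":0,"tz":0,"wx":0,"wy":0,"wz":0},
    {"tx":0,"ty":0,"tz":0,"wx":0,"wy":0,"wz":0},
    {"tx":0,"ty":0,"tz":-0.01,"wx":0,"wy":0,"wz":0},
    {"tx":0,"ty":0,"tz":-0.02,"wx":0,"wy":0,"wz":0},
    {"tx":0,"ty":0,"tz":-0.03,"wx":0,"wy":0,"wz":0},
    {"tx":0,"ty":0,"tz":-0.03,"wx":0,"wy":0,"wz":-3.35},
    {"tx":0,"ty":0,"tz":-0.01,"wx":0,"wy":0,"wz":-3.35},
  ],
  fingers=0.65,
)

```text
clock: 24.1
ee_pos: [402.0, -306.1, 120.6]
orientation: [3.136, 0.004, 0.007]
contact_force: [0.1, -0.1, 0.0]
gripper_width: 55.2
grip_force: 0.0
```

Emit:
step_arm(
  deltas=[
    {"tx":0.012,"ty":-0.02,"tz":0,"wx":0,"wy":0,"wz":0},
    {"tx":0.025,"ty":-0.04,"tz":0,"wx":0,"wy":0,"wz":0},
    {"tx":0.025,"ty":-0.04,"tz":0,"wx":0,"wy":0,"wz":0},
    {"tx":0.025,"ty":-0.04,"tz":0,"wx":0,"wy":0,"wz":0},
    {"tx":0.025,"ty":-0.04,"tz":0,"wx":0,"wy":0,"wz":0},
    {"tx":0.025,"ty":-0.04,"tz":0,"wx":0,"wy":0,"wz":0},
    {"tx":0.014,"ty":-0.023,"tz":0.01,"wx":0,"wy":0,"wz":0},
    {"tx":0,"ty":0,"tz":0.02,"wx":0,"wy":0,"wz":0},
  ],
  fingers=0.92,
)

```text
clock: 24.9
ee_pos: [554.6, -58.9, 88.8]
orientation: [3.14, 0.007, 0.009]
contact_force: [-0.5, -0.7, -0.5]
gripper_width: 78.6
grip_force: 0.0
```

Emit:
step_arm(
  deltas=[
    {"tx":0,"ty":0,"tz":0.02,"wx":0,"wy":0,"wz":0},
    {"tx":0,"ty":0,"tz":0.01,"wx":0,"wy":0,"wz":0},
    {"tx":0,"ty":0,"tz":0,"wx":0,"wy":0,"wz":0},
    {"tx":0,"ty":0,"tz":0,"wx":0,"wy":0,"wz":0},
  ],
)

```text
clock: 25.3
ee_pos: [551.9, -61.7, 57.2]
orientation: [3.141, -0.0, 0.002]
contact_force: [-1.3, -0.4, -0.1]
gripper_width: 78.6
grip_force: 0.0
```

Emit:
step_arm(
  deltas=[
    {"tx":0,"ty":0,"tz":0.015,"wx":0,"wy":0,"wz":0},
    {"tx":0,"ty":0,"tz":0.015,"wx":0,"wy":0,"wz":0},
    {"tx":0,"ty":0,"tz":0.012,"wx":0,"wy":0,"wz":0},
    {"tx":0,"ty":0,"tz":0.006,"wx":0,"wy":0,"wz":0},
    {"tx":0,"ty":0,"tz":0,"wx":0,"wy":0,"wz":0},
    {"tx":0,"ty":0,"tz":0,"wx":0,"wy":0,"wz":0},
  ],
)

```text
clock: 25.9
ee_pos: [551.5, -61.4, 8.3]
orientation: [-3.142, -0.0, 0.0]
contact_force: [-0.4, 0.1, -1.1]
gripper_width: 78.5
grip_force: 0.0
```

Emit:
step_arm(
  deltas=[
    {"tx":0,"ty":0,"tz":0,"wx":0,"wy":0,"wz":0},
    {"tx":0,"ty":0,"tz":0,"wx":0,"wy":0,"wz":0},
    {"tx":0,"ty":0,"tz":0,"wx":0,"wy":0,"wz":0},
    {"tx":0,"ty":0,"tz":0,"wx":0,"wy":0,"wz":0},
    {"tx":0,"ty":0,"tz":0,"wx":0,"wy":0,"wz":0},
  ],
  fingers=0.0,
)

```text
clock: 26.4
ee_pos: [552.3, -61.7, 9.8]
orientation: [3.141, 0.0, 0.003]
contact_force: [-2.1, -0.2, 5.3]
gripper_width: 53.4
grip_force: 83.8
```

Emit:
step_arm(
  deltas=[
    {"tx":0,"ty":0,"tz":-0.01,"wx":0,"wy":0,"wz":0},
    {"tx":0,"ty":0,"tz":-0.02,"wx":0,"wy":0,"wz":0},
    {"tx":0,"ty":0,"tz":-0.03,"wx":0,"wy":0,"wz":0},
    {"tx":0,"ty":0,"tz":-0.03,"wx":0,"wy":0,"wz":0},
    {"tx":0,"ty":0,"tz":-0.01,"wx":0,"wy":0,"wz":0},
    {"tx":0,"ty":0,"tz":0,"wx":0,"wy":0,"wz":0},
    {"tx":0,"ty":0,"tz":0,"wx":0,"wy":0,"wz":0},
  ],
)

```text
clock: 27.1
ee_pos: [550.4, -61.0, 107.1]
orientation: [-3.141, -0.0, 0.003]
contact_force: [0.6, -0.3, -3.7]
gripper_width: 53.4
grip_force: 84.9
```

Emit:
step_arm(
  deltas=[
    {"tx":-0.002,"ty":-0.015,"tz":0,"wx":0,"wy":0,"wz":0},
    {"tx":-0.004,"ty":-0.03,"tz":0,"wx":0,"wy":0,"wz":0},
    {"tx":-0.005,"ty":-0.04,"tz":0,"wx":0,"wy":0,"wz":0},
    {"tx":-0.005,"ty":-0.04,"tz":0,"wx":0,"wy":0,"wz":0},
    {"tx":-0.005,"ty":-0.04,"tz":0,"wx":0,"wy":0,"wz":0},
    {"tx":-0.005,"ty":-0.04,"tz":0,"wx":0,"wy":0,"wz":0},
    {"tx":-0.005,"ty":-0.04,"tz":0,"wx":0,"wy":0,"wz":0},
    {"tx":-0.005,"ty":-0.04,"tz":0,"wx":0,"wy":0,"wz":0},
  ],
)

```text
clock: 27.9
ee_pos: [513.3, 225.7, 106.6]
orientation: [3.141, 0.001, -0.005]
contact_force: [0.1, -0.5, -3.0]
gripper_width: 53.5
grip_force: 84.9
```

Emit:
step_arm(
  deltas=[
    {"tx":-0.005,"ty":-0.04,"tz":0,"wx":0,"wy":0,"wz":0},
    {"tx":-0.004,"ty":-0.022,"tz":0,"wx":0,"wy":0,"wz":0},
    {"tx":-0.002,"ty":-0.013,"tz":0.01,"wx":0,"wy":0,"wz":0},
    {"tx":0,"ty":0,"tz":0.02,"wx":0,"wy":0,"wz":0},
    {"tx":0,"ty":0,"tz":0.02,"wx":0,"wy":0,"wz":0},
    {"tx":0,"ty":0,"tz":0.01,"wx":0,"wy":0,"wz":0},
    {"tx":0,"ty":0,"tz":0,"wx":0,"wy":0,"wz":0},
    {"tx":0,"ty":0,"tz":0,"wx":0,"wy":0,"wz":0},
  ],
)

```text
clock: 28.7
ee_pos: [504.4, 298.4, 48.2]
orientation: [3.141, -0.001, -0.001]
contact_force: [0.6, 0.7, -3.6]
gripper_width: 53.6
grip_force: 85.0
```

Emit:
step_arm(
  deltas=[
    {"tx":0,"ty":0,"tz":0.012,"wx":0,"wy":0,"wz":0},
    {"tx":0,"ty":0,"tz":0.012,"wx":0,"wy":0,"wz":0},
    {"tx":0,"ty":0,"tz":0.006,"wx":0,"wy":0,"wz":0},
    {"tx":0,"ty":0,"tz":0,"wx":0,"wy":0,"wz":0},
    {"tx":0,"ty":0,"tz":0,"wx":0,"wy":0,"wz":0},
  ],
)

```text
clock: 29.2
ee_pos: [504.3, 298.6, 18.2]
orientation: [3.141, 0.0, -0.0]
contact_force: [0.2, 0.1, -2.8]
gripper_width: 53.4
grip_force: 85.0
```

Emit:
step_arm(
  deltas=[
    {"tx":0,"ty":0,"tz":0.001,"wx":0,"wy":0,"wz":0},
    {"tx":0,"ty":0,"tz":0,"wx":0,"wy":0,"wz":0},
  ],
)

```text
clock: 29.4
ee_pos: [504.7, 298.8, 17.8]
orientation: [-3.141, -0.0, -0.001]
contact_force: [0.0, 0.3, -3.9]
gripper_width: 53.6
grip_force: 85.0
```

Emit:
step_arm(
  deltas=[
    {"tx":0,"ty":0,"tz":0.002,"wx":0,"wy":0,"wz":0},
    {"tx":0,"ty":0,"tz":0.001,"wx":0,"wy":0,"wz":0},
    {"tx":0,"ty":0,"tz":0,"wx":0,"wy":0,"wz":0},
  ],
)

```text
clock: 29.7
ee_pos: [504.2, 298.6, 14.2]
orientation: [3.141, 0.0, -0.001]
contact_force: [1.0, -0.5, -2.8]
gripper_width: 53.9
grip_force: 85.0
```

Emit:
step_arm(
  deltas=[
    {"tx":0,"ty":0,"tz":0.001,"wx":0,"wy":0,"wz":0},
    {"tx":0,"ty":0,"tz":0,"wx":0,"wy":0,"wz":0},
  ],
)

```text
clock: 29.9
ee_pos: [504.4, 298.7, 13.9]
orientation: [3.141, 0.0, -0.0]
contact_force: [-3.9, -2.0, 1.6]
gripper_width: 53.6
grip_force: 85.6
```

Emit:
step_arm(
  deltas=[
    {"tx":0,"ty":0,"tz":0,"wx":0,"wy":0,"wz":0},
    {"tx":0,"ty":0,"tz":0,"wx":0,"wy":0,"wz":0},
    {"tx":0,"ty":0,"tz":0,"wx":0,"wy":0,"wz":0},
    {"tx":0,"ty":0,"tz":-0.01,"wx":0,"wy":0,"wz":0},
    {"tx":0,"ty":0,"tz":-0.02,"wx":0,"wy":0,"wz":0},
    {"tx":0,"ty":0,"tz":-0.03,"wx":0,"wy":0,"wz":0},
    {"tx":0,"ty":0,"tz":-0.03,"wx":0,"wy":0,"wz":0},
    {"tx":0,"ty":0,"tz":-0.01,"wx":0,"wy":0,"wz":0},
  ],
  fingers=0.79,
  grip_force=60,
)

```text
clock: 30.7
ee_pos: [506.6, 299.5, 117.8]
orientation: [-3.139, -0.0, -0.011]
contact_force: [0.1, -0.2, 0.5]
gripper_width: 67.2
grip_force: 0.0
```

Emit:
step_arm(
  deltas=[
    {"tx":-0.003,"ty":0.02,"tz":0,"wx":0,"wy":0,"wz":0},
    {"tx":-0.007,"ty":0.045,"tz":0,"wx":0,"wy":0,"wz":0},
    {"tx":-0.007,"ty":0.045,"tz":0,"wx":0,"wy":0,"wz":0},
    {"tx":-0.007,"ty":0.045,"tz":0,"wx":0,"wy":0,"wz":0},
    {"tx":-0.007,"ty":0.045,"tz":0,"wx":0,"wy":0,"wz":0},
    {"tx":-0.007,"ty":0.045,"tz":0,"wx":0,"wy":0,"wz":0},
    {"tx":-0.007,"ty":0.045,"tz":0,"wx":0,"wy":0,"wz":0},
    {"tx":-0.007,"ty":0.045,"tz":0,"wx":0,"wy":0,"wz":0},
  ],
  fingers=0.55,
)

```text
clock: 31.5
ee_pos: [451.6, -37.9, 113.2]
orientation: [-3.142, -0.001, -0.0]
contact_force: [0.3, -0.4, -0.2]
gripper_width: 46.9
grip_force: 0.0
```

Emit:
step_arm(
  deltas=[
    {"tx":-0.004,"ty":0.025,"tz":0,"wx":0,"wy":0,"wz":0},
    {"tx":0,"ty":0.011,"tz":0.01,"wx":0,"wy":0,"wz":0},
    {"tx":0,"ty":0,"tz":0.02,"wx":0,"wy":0,"wz":0},
    {"tx":0,"ty":0,"tz":0.01,"wx":0,"wy":0,"wz":0},
    {"tx":0,"ty":0,"tz":0,"wx":0,"wy":0,"wz":0},
    {"tx":0,"ty":0,"tz":0,"wx":0,"wy":0,"wz":0},
  ],
)

```text
clock: 32.1
ee_pos: [448.4, -71.7, 73.1]
orientation: [-3.141, -0.002, 0.001]
contact_force: [0.6, -0.5, -0.6]
gripper_width: 47.0
grip_force: 0.0
```

Emit:
step_arm(
  deltas=[
    {"tx":0,"ty":0.0005,"tz":0.015,"wx":0,"wy":0,"wz":0},
    {"tx":0,"ty":0,"tz":0.018,"wx":0,"wy":0,"wz":0},
    {"tx":0,"ty":0,"tz":0.012,"wx":0,"wy":0,"wz":0},
    {"tx":0,"ty":0,"tz":0.004,"wx":0,"wy":0,"wz":0},
    {"tx":0,"ty":0,"tz":0,"wx":0,"wy":0,"wz":0},
    {"tx":0,"ty":0,"tz":0,"wx":0,"wy":0,"wz":0},
  ],
)

```text
clock: 32.7
ee_pos: [449.0, -73.0, 25.1]
orientation: [3.141, 0.001, 0.002]
contact_force: [-0.1, 0.1, 0.9]
gripper_width: 47.1
grip_force: 0.0
```

Emit:
step_arm(
  deltas=[
    {"tx":0,"ty":0,"tz":0,"wx":0,"wy":0,"wz":0},
    {"tx":0,"ty":0,"tz":0,"wx":0,"wy":0,"wz":0},
    {"tx":0,"ty":0,"tz":0,"wx":0,"wy":0,"wz":0},
    {"tx":0,"ty":0,"tz":0,"wx":0,"wy":0,"wz":0},
    {"tx":0,"ty":0,"tz":0,"wx":0,"wy":0,"wz":0},
    {"tx":0,"ty":0,"tz":0,"wx":0,"wy":0,"wz":0},
  ],
  fingers=0.0,
)

```text
clock: 33.3
ee_pos: [449.0, -73.1, 25.2]
orientation: [3.141, 0.0, 0.002]
contact_force: [-2.1, 0.7, 5.7]
gripper_width: 13.9
grip_force: 59.0
```

Emit:
step_arm(
  deltas=[
    {"tx":0,"ty":0,"tz":-0.01,"wx":0,"wy":0,"wz":0},
    {"tx":0,"ty":0,"tz":-0.02,"wx":0,"wy":0,"wz":0},
    {"tx":0,"ty":0,"tz":-0.03,"wx":0,"wy":0,"wz":0},
    {"tx":0,"ty":0,"tz":-0.03,"wx":0,"wy":0,"wz":0},
    {"tx":0,"ty":0,"tz":-0.01,"wx":0,"wy":0,"wz":0},
    {"tx":0,"ty":0,"tz":0,"wx":0,"wy":0,"wz":0},
    {"tx":0,"ty":0,"tz":0,"wx":0,"wy":0,"wz":0},
  ],
)

```text
clock: 34.0
ee_pos: [447.5, -72.5, 123.2]
orientation: [-3.141, -0.0, 0.003]
contact_force: [-1.4, 0.4, -1.8]
gripper_width: 13.9
grip_force: 58.7
```

Emit:
step_arm(
  deltas=[
    {"tx":-0.001,"ty":-0.015,"tz":0,"wx":0,"wy":0,"wz":0},
    {"tx":-0.002,"ty":-0.03,"tz":0,"wx":0,"wy":0,"wz":0},
    {"tx":-0.003,"ty":-0.04,"tz":0,"wx":0,"wy":0,"wz":0},
    {"tx":-0.003,"ty":-0.04,"tz":0,"wx":0,"wy":0,"wz":0},
    {"tx":-0.003,"ty":-0.04,"tz":0,"wx":0,"wy":0,"wz":0},
    {"tx":-0.003,"ty":-0.04,"tz":0,"wx":0,"wy":0,"wz":0},
    {"tx":-0.003,"ty":-0.04,"tz":0,"wx":0,"wy":0,"wz":0},
    {"tx":-0.003,"ty":-0.04,"tz":0,"wx":0,"wy":0,"wz":0},
  ],
)

```text
clock: 34.8
ee_pos: [425.6, 213.4, 122.2]
orientation: [3.141, 0.0, -0.006]
contact_force: [0.4, -0.5, -1.7]
gripper_width: 13.6
grip_force: 58.8
```

Emit:
step_arm(
  deltas=[
    {"tx":-0.003,"ty":-0.04,"tz":0,"wx":0,"wy":0,"wz":0},
    {"tx":-0.003,"ty":-0.03,"tz":0,"wx":0,"wy":0,"wz":0},
    {"tx":-0.001,"ty":-0.015,"tz":0.01,"wx":0,"wy":0,"wz":0},
    {"tx":0,"ty":0,"tz":0.02,"wx":0,"wy":0,"wz":0},
    {"tx":0,"ty":0,"tz":0.02,"wx":0,"wy":0,"wz":0},
    {"tx":0,"ty":0,"tz":0.01,"wx":0,"wy":0,"wz":0},
    {"tx":0,"ty":0,"tz":0,"wx":0,"wy":0,"wz":0},
    {"tx":0,"ty":0,"tz":0,"wx":0,"wy":0,"wz":0},
  ],
)

```text
clock: 35.6
ee_pos: [420.3, 296.9, 64.1]
orientation: [3.141, -0.0, -0.001]
contact_force: [-0.0, -0.2, -1.2]
gripper_width: 13.8
grip_force: 58.8
```

Emit:
step_arm(
  deltas=[
    {"tx":0,"ty":0,"tz":0.012,"wx":0,"wy":0,"wz":0},
    {"tx":0,"ty":0,"tz":0.012,"wx":0,"wy":0,"wz":0},
    {"tx":0,"ty":0,"tz":0.005,"wx":0,"wy":0,"wz":0},
    {"tx":0,"ty":0,"tz":0.001,"wx":0,"wy":0,"wz":0},
    {"tx":0,"ty":0,"tz":0,"wx":0,"wy":0,"wz":0},
    {"tx":0,"ty":0,"tz":0,"wx":0,"wy":0,"wz":0},
  ],
)

```text
clock: 36.2
ee_pos: [420.7, 297.3, 34.7]
orientation: [-3.141, -0.0, -0.001]
contact_force: [0.1, -0.6, -1.4]
gripper_width: 14.0
grip_force: 58.8
```

Emit:
step_arm(
  deltas=[
    {"tx":0,"ty":0,"tz":0.001,"wx":0,"wy":0,"wz":0},
    {"tx":0,"ty":0,"tz":0.001,"wx":0,"wy":0,"wz":0},
    {"tx":0,"ty":0,"tz":0,"wx":0,"wy":0,"wz":0},
  ],
)

```text
clock: 36.5
ee_pos: [420.3, 297.1, 32.4]
orientation: [-3.142, -0.0, -0.0]
contact_force: [0.1, -0.4, -1.4]
gripper_width: 13.6
grip_force: 58.8
```

Emit:
step_arm(
  deltas=[
    {"tx":0,"ty":0,"tz":0.001,"wx":0,"wy":0,"wz":0},
    {"tx":0,"ty":0,"tz":0.001,"wx":0,"wy":0,"wz":0},
    {"tx":0,"ty":0,"tz":0,"wx":0,"wy":0,"wz":0},
  ],
)

```text
clock: 36.8
ee_pos: [420.3, 297.1, 30.2]
orientation: [3.141, 0.0, -0.001]
contact_force: [-0.3, 0.0, -1.6]
gripper_width: 13.8
grip_force: 58.8
```

Emit:
step_arm(
  deltas=[
    {"tx":0,"ty":0,"tz":0.001,"wx":0,"wy":0,"wz":0},
    {"tx":0,"ty":0,"tz":0,"wx":0,"wy":0,"wz":0},
  ],
)

```text
clock: 37.0
ee_pos: [420.3, 297.1, 29.3]
orientation: [3.142, 0.0, -0.0]
contact_force: [-0.3, 0.2, -2.2]
gripper_width: 13.6
grip_force: 58.8
```

Emit:
step_arm(
  deltas=[
    {"tx":0,"ty":0,"tz":0.0005,"wx":0,"wy":0,"wz":0},
    {"tx":0,"ty":0,"tz":0,"wx":0,"wy":0,"wz":0},
  ],
)

```text
clock: 37.2
ee_pos: [420.4, 297.1, 29.2]
orientation: [3.141, 0.0, -0.0]
contact_force: [-3.0, -1.3, 2.5]
gripper_width: 14.0
grip_force: 59.3
```

Contact made. Release, rise, and move back towards the middle for a check picture.

Emit:
step_arm(
  deltas=[
    {"tx":0,"ty":0,"tz":0,"wx":0,"wy":0,"wz":0},
    {"tx":0,"ty":0,"tz":0,"wx":0,"wy":0,"wz":0},
    {"tx":0,"ty":0,"tz":0,"wx":0,"wy":0,"wz":0},
    {"tx":0,"ty":0,"tz":-0.01,"wx":0,"wy":0,"wz":0},
    {"tx":0,"ty":0,"tz":-0.02,"wx":0,"wy":0,"wz":0},
    {"tx":0,"ty":0,"tz":-0.03,"wx":0,"wy":0,"wz":0},
    {"tx":0,"ty":0,"tz":-0.04,"wx":0,"wy":0,"wz":0},
    {"tx":0,"ty":0,"tz":-0.04,"wx":0,"wy":0,"wz":0},
  ],
  fingers=0.65,
)

```text
clock: 38.0
ee_pos: [420.1, 297.0, 170.8]
orientation: [-3.142, -0.0, 0.0]
contact_force: [1.3, 0.6, -0.6]
gripper_width: 55.6
grip_force: 0.0
```

Emit:
step_arm(
  deltas=[
    {"tx":0,"ty":0.02,"tz":0,"wx":0,"wy":0,"wz":0},
    {"tx":0,"ty":0.045,"tz":0,"wx":0,"wy":0,"wz":0},
    {"tx":0,"ty":0.045,"tz":0,"wx":0,"wy":0,"wz":0},
    {"tx":0,"ty":0.045,"tz":0,"wx":0,"wy":0,"wz":0},
    {"tx":0,"ty":0.045,"tz":0,"wx":0,"wy":0,"wz":0},
    {"tx":0,"ty":0.045,"tz":0,"wx":0,"wy":0,"wz":0},
    {"tx":0,"ty":0.045,"tz":0,"wx":0,"wy":0,"wz":0},
    {"tx":0,"ty":0.01,"tz":0,"wx":0,"wy":0,"wz":0},
  ],
)

```text
clock: 38.8
ee_pos: [420.7, -6.3, 170.0]
orientation: [3.14, -0.008, 0.003]
contact_force: [-0.1, -0.2, 0.7]
gripper_width: 55.2
grip_force: 0.0
```

```bash
python3 - <<'E'
from h import *
t=snapshot("top"); s=snapshot("side")
cv2.imwrite("pics/end_t.png",t[:,:,::-1]); cv2.imwrite("pics/end_s.png",s[:,:,::-1])
def show(k,n,q):
    L=mask(k,n,q); return [(round(o[0],2),o[2].round().astype(int).tolist()) for o in L]
def chk(k,x,y,z,w=None):
    ms={}
    for n in("top","side"):
        q=proj([[x,y,z+15]],n)[0]; L=mask(k,n,q)
        if L and np.hypot(*(L[0][2]-q))<15: ms[n]=L[0][1]
    p=[x,y]+([w] if w is not None else [])
    if ms: r=fit(k,ms,p,z); print(k,list(ms),r[0].round(2),round(float(r[1])))
    else: print(k,"none")
chk("long_pillar_mid",566,-324,4);chk("flanged_bush_mid",482,-314,4);chk("insert_mid",399,-304,4,-.117)
chk("ring_mid",504,298,4);chk("short_pillar_mid",420,297,4);chk("plain_bush_mid",664.5,-90,0)
E
```

```text
long_pillar_mid ['top', 'side'] [ 564.35 -325.12] 56
flanged_bush_mid ['top', 'side'] [ 482.04 -315.05] 31
insert_mid ['top', 'side'] [ 4.0039e+02 -3.0541e+02 -1.3000e-01] 311
ring_mid ['top', 'side'] [504.66 299.68] 85
short_pillar_mid ['side'] [420.14 296.78] 38
plain_bush_mid ['top'] [661.68 -89.84] 7
```

View pics/end_s.png

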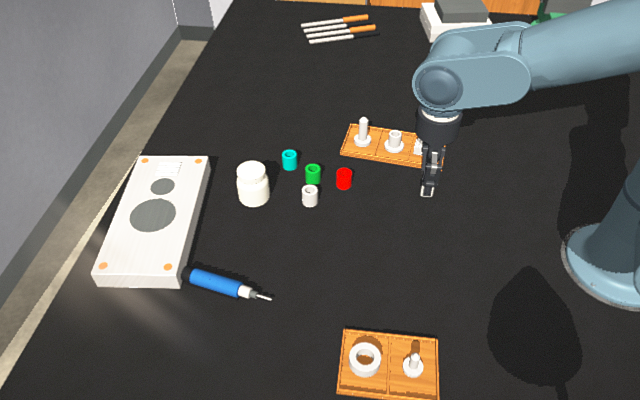

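View pics/end_t.png

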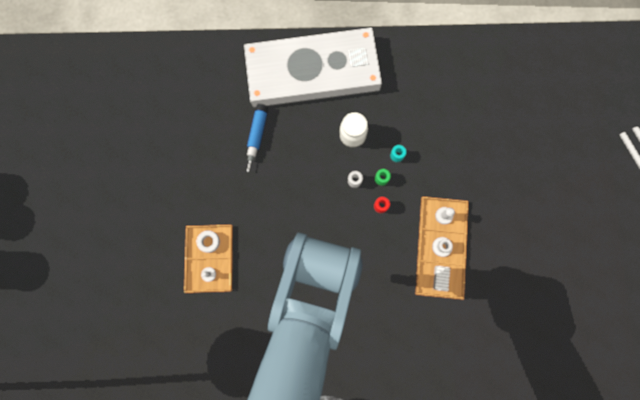

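The side view shows the ring at (365,359), short pillar at (413,365), long pillar at (363,132) and bush at (395,142), all upright. The top view shows the insert at (442,278) inside its compartment. The spare bush (355,179), grinder and tub haven't moved.

```bash
python3 -c "
from rig import *
print(hand_in())"
```

```text
the job is handed in; nothing more can be done
None
```

Both kits are made up and the job is handed in at about 39 s: long pillar, flanged bush and fluted insert in the three-compartment tray, ring and short pillar in the two-compartment tray, and the spare bush, grinder and tub unmoved.

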